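# Put the bench tools away by type and shut the tool tidy

### The arm

A 6-joint arm with a two-finger parallel gripper is mounted at the origin on the work surface. World frame = base frame: x ahead of the robot, y to its left, z up, the work surface at z = 0. Lengths are in mm, angles in rad, forces in N, time in s.
With the tool pointing down it reaches from about 425 to 950 mm from the base axis. Payload 14.7 kg.
Tool frame: the origin (TCP) lies on the centre line of the jaws, within the pads' length; the fingertips stand ahead of it and the grasp point (between the pads) is the TCP (arm.nose_length is the z of the fingertips in the tool frame, in mm); z points along the fingers, y is the line along which they close (so a half turn about z gives the same grasp; the last joint's range is limited). The gripper opens to 85 mm and grips with 20 to 120 N. Pads are 22 mm wide; open, the fingers measure 114 mm over their backs; the gripper's body (76 mm by 85 mm) begins 54 mm behind the grasp point. The pads swing forward as they close: fully open they stand 13 mm farther back than shut.
Start: joints at [1.064, 0.48, 1.596, -0, 1.065, -0.047], TCP at [288.426, 582.497, 250.297] pointing down, gripper open.
Joint ranges: [-2.75, 2.75], [-0.82, 2.05], [0.23, 2.67], [-1.56, 4.7], [0.09, 2.69], [-2.92, 2.92]. Speed limits (rad/s): [1.89, 1.89, 2.39, 3.01, 3.01, 3.01].

### API

Orientations are given as a rotation vector (axis times angle).
In Python, from plant import arm gives the robot as it stands.
- The arm moves only by the tool move_arm, never from a script. Its argument "targets" is a list of rows, each a list of 5 numbers: the shift along the world's x, y, z normalised to -1 to 1, where 1 is 0.03 m, then the turn about the world's z normalised to -1 to 1, where 1 is 90 degrees, then the closure, from 0 (fully open) to 1 (shut). In form: [[dx, dy, dz, roll, gripper], ...]. A call has 1 to 12 rows; each row shifts and turns the commanded pose from where the row before left it; what a row does not reach is not made up. A row lasts 1/10 s, in which the tool goes at most 50 mm and 8.59 degrees, less where a joint would pass 70% of its speed; a pose out of reach is approached as far as the arm can. A call with a number of a shift or a turn outside -1 to 1 is refused whole. A call with a gripper value outside its range is refused whole. The fingers move at their own pace and stop on an object; the grip force is fixed at half the most. Time passes only in rows, so rows that do not move let the fingers close. It gives the time, the measured TCP pose, the force, the opening and the grip force at its end, in the units of the state.
- arm.get_obs(): the state, without advancing time (a new reading comes with each control period).
- arm.read_camera(name): name is "scene" or "top" or "wrist"; returns a dict with "pixels" (420x560x3 uint8, blue, green, red), "intrinsics" (3x3 intrinsics, pixels), "rvec" (rotation vector, rad) and "tvec" (3), from world to camera coordinates, as OpenCV has them. Camera axes: x right, y down, z forward; pixel columns grow to the right and rows downward; lengths in mm; the calibration is good to about 2 mm. A picture is of the moment at which its call begins. There is no depth.
- arm.hand_in(): hands the job in; it is judged then, once.
The state is a dict: "t": time; "qpos": joint angles; "qvel": joint speeds; "joint_torque": joint torques, N m; "position": TCP position; "ee_rot": TCP orientation; "ft_force": force on the tool from outside, world axes, zero at the start; "wrist_torque": the same for the moment, N m; "finger_gap": opening from 0.0 (shut) to 1.0 (fully open); "gripper_force": force on a finger pad.
Only numpy, scipy, OpenCV 4.12 (cv2) and the standard library are available. Lean on these libraries where they do the work, as an engineer would, in place of code of your own. Each camera call takes 0.05 s, during which the arm holds its last target. There are 200 camera calls.

### The job

Tidy up the upholstery bench: lay the spanner flat in the red bin and the brush flat in the blue bin of the open tool tidy. Then push the tidy's yellow door shut, without slamming it, until it is fully home on its roller catch and stays shut by itself. Leave the glue bottle, the paint tin and the tape roll where they stand.

Things in the scene. Friction and masses are not known exactly. Their poses are not given: they have to be found in the camera images.
- tidy: Green steel open-topped box fixed to the bench, 165 mm deep (x), 260 mm wide (y), 85 mm high, walls and floor 5 mm. Origin: centre of its underside; its front (-x, facing the robot) has no wall. A black roller-catch block 50 mm high stands outside its -y wall at the front, out to y = -170 mm. Holds the two bins.
- tidy_hinge (a point): Point on the vertical door hinge axis, at the tidy's front left (+y) corner, 85 mm above the bench; axes as the tidy's.
- door (a joint): Yellow steel door 278 mm wide, 85 mm high, 12 mm thick, hinged at its left (+y) edge, its free edge swung out towards the robot. In rad: 0 = shut, grows as it opens (starts 0.4 to 0.75). From about 0.06 a sprung roller resists; below about 0.02 it pulls the door home and holds it. Passing it takes about 6 N at door_push; if pushed less far the door springs back ajar.
- door_push (a point): Point on the door's outer (robot-side) face, 160 mm from the hinge axis, 65 mm above the bench (20 mm below the door's top edge). Its -x axis points straight out of the outer face, its -y axis along the door to the free edge. A small black knob, 22 mm across, stands out 20 mm from the face 85 mm further towards the free edge and 50 mm above the bench.
- door_edge (a point): Upper outer corner of the door's free edge, 278 mm from the hinge, 85 mm above the bench; axes as door_push.
- bin_red: Red open plastic bin fixed in the tidy, 152 mm (x) by 120 mm (y), 55 mm high, walls and floor 4 mm; origin: centre of its underside, 5 mm above the bench. The left/right places of the two bins vary. For the spanner.
- bin_blue: Blue open plastic bin, the same size, origin likewise. For the brush.
- spanner: Steel double open-ended spanner lying flat along its x, 126 mm long, shank 14 mm wide (y) and 12 mm thick, heads 24 and 28 mm wide, 0.12 kg. Origin: middle of its underside.
- spanner_head (a point): Point in the wider jaw, 55 mm from the origin along +x, 8 mm above its underside.
- spanner_tail (a point): Point in the narrower jaw, 55 mm from the origin along -x, 8 mm above its underside.
- brush: Flat paint brush lying along its x, 120 mm long: wooden handle 18 mm wide and 16 mm thick on the -x half (from -60 to 0 mm), brass ferrule 36 mm wide and 20 mm thick (0 to 22 mm), stiff dark bristle block 34 mm wide to +60 mm, 0.07 kg. Origin: middle of its underside.
- brush_head (a point): Point in the bristles, 55 mm from the origin along +x, 8 mm above the origin.
- brush_tail (a point): Point in the handle's end, 55 mm from the origin along -x, 8 mm above the origin.
- glue: White glue bottle with a red cap, 60 mm across, 160 mm tall, loose; origin at the centre of its underside. Leave alone.
- tin: Grey paint tin, 84 mm across, 100 mm tall, loose; origin at the centre of its underside. Leave alone.
- tape: Green roll of tape lying flat, 96 mm across, 25 mm high, loose; origin at the centre of its underside. Leave alone.
Not all that is in view belongs to the job. Of the things that look like the brush, take the one that is farthest from the robot's base at the start.

How it is judged:
By the outcome, as a careful person would: the job done as asked, in the order asked, and still so for the second after the job is handed in, with the robot touching nothing.
It also fails if it takes over 64 s, if anything falls off the work surface, if the arm or the gripper's body presses on something with over 40 N, if the wrist force passes 120 N, or if a joint passes its speed limit or range.

## Working session

There is one attempt and no reset: what is moved stays moved. The work goes in short steps, Python scripts to look and compute and a tool call to move; the robot and the scene stay as the last step left them, time stands still between calls to the robot, and variables do not carry over. Pictures are saved under pics/ and viewed, at most 10 in all, crops included, and the job is handed in when it is done.

Besides the shell and the picture viewer there is one more tool, called after "Emit:" as name(argument=value, ...), one argument or row to a line, values as JSON. move_arm: Moves the arm, as the interface text tells. Its arguments: {"type":"object","properties":{"targets":{"type":"array"}},"required":["targets"]}

```bash
mkdir -p pics
cat > h.py <<'E'
import numpy as np, cv2
from plant import arm
def cam(n):
    c=arm.read_camera(n); c['R']=cv2.Rodrigues(np.array(c['rvec'],float))[0]; c['t']=np.array(c['tvec'],float).ravel(); c['K']=np.array(c['intrinsics'],float); c['img']=np.array(c['pixels'],np.uint8); return c
def ray(c,uv):
    d=c['R'].T@np.linalg.inv(c['K'])@np.array([uv[0],uv[1],1.]); o=-c['R'].T@c['t']; return o,d/np.linalg.norm(d)
def onz(c,uv,z):
    o,d=ray(c,uv); return o+d*(z-o[2])/d[2]
def tri(c1,u1,c2,u2):
    o1,d1=ray(c1,u1);o2,d2=ray(c2,u2)
    s=np.linalg.lstsq(np.c_[d1,-d2],o2-o1,rcond=None)[0]
    p,q=o1+d1*s[0],o2+d2*s[1]; return (p+q)/2,np.linalg.norm(p-q)
def proj(c,p):
    return cv2.projectPoints(np.array(p,float).reshape(-1,3),np.array(c['rvec'],float),c['t'],c['K'],None)[0].reshape(-1,2)
E
python3 - <<'E'
from h import *
import pickle
C={n:cam(n) for n in("scene","top","wrist")}
pickle.dump(C,open('c0.pkl','wb'))
for n in C: print(n,C[n]['K'].diagonal(),-C[n]['R'].T@C[n]['t'],C[n]['R'][2])
cv2.imwrite('pics/top0.png',C['top']['img']);cv2.imwrite('pics/scene0.png',C['scene']['img'])
s=arm.get_obs();print(s,arm.nose_length)
E
```

```text
scene [461.88879347 461.88879347   1.        ] [1172.58937799  813.98488926  965.9842115 ] [-0.47566699 -0.61676256 -0.62717211]
top [403.00721388 403.00721388   1.        ] [ 360.11808368  -47.1891012  1121.44706868] [ 0.13195117  0.00238359 -0.99125335]
wrist [294.53997061 294.53997061   1.        ] [222.2882088  614.19939947 372.85453289] [ 0.26078503 -0.12865492 -0.95678581]
{'t': 0.15, 'qpos': array([ 1.06440941e+00,  4.80680916e-01,  1.59670088e+00,  3.27995236e-06,
        1.06508662e+00, -4.66329642e-02]), 'qvel': array([-5.10723573e-04, -3.65670943e-03, -1.65812221e-03, -8.35283926e-05,
        9.64856146e-06, -3.34934339e-04]), 'joint_torque': array([ 1.56129058e-04, -9.51147723e+01, -4.30456781e+01, -5.12743827e-05,
        8.01565504e-03, -5.67775680e-05]), 'position': array([288.29007254, 582.26668701, 249.83479758]), 'ee_rot': array([-7.15783465e-01, -3.05871496e+00,  1.32205050e-03]), 'ft_force': array([-0.30557715, -0.65826003,  0.28943481]), 'wrist_torque': array([-0.01486747, -0.02629034, -0.00952802]), 'gripper_force': 0.0, 'finger_gap': 0.9987660942826267} 19.0
```

View pics/top0.png

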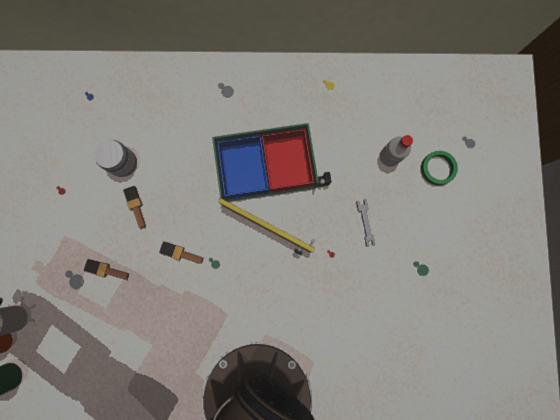

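View pics/scene0.png

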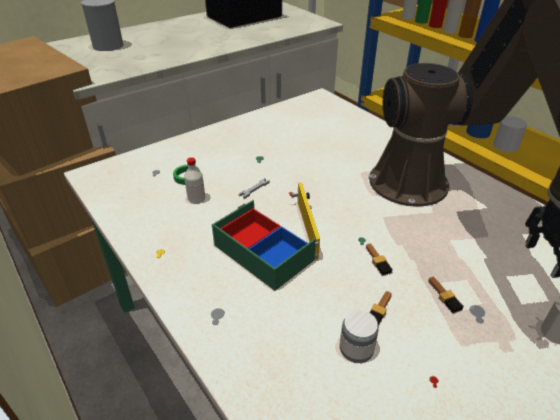

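Top view: three brush-like things at about (135,207), (181,252) and (106,270). The spanner is at (366,222), the tidy at (265,162) with blue on the left (+y) and red on the right, and the door runs from (222,201) to (312,250). The tin is at (114,156), the glue at (398,150) and the tape at (440,168). The scene view agrees: brushes at (381,306), (378,259) and (445,295), and the spanner at (255,187). Next I'll measure them.

```bash
cat > m.py <<'E'
from h import *
def blob(c,roi,f):
    x0,y0,x1,y1=roi; im=c['img'][y0:y1,x0:x1]; hsv=cv2.cvtColor(im,cv2.COLOR_BGR2HSV)
    m=f(hsv.astype(int),im.astype(int)).astype(np.uint8)
    n,l,s,ce=cv2.connectedComponentsWithStats(m,connectivity=8); k=1+np.argmax(s[1:,4]); m=(l==k)
    ys,xs=np.nonzero(m); return np.c_[xs+x0,ys+y0].astype(float)
def axis(p):
    m=p.mean(0); w,v=np.linalg.eigh(np.cov((p-m).T)); a=v[:,1]; s=(p-m)@a; t=(p-m)@v[:,0]
    # area centre and extremes along axis (mid of ends)
    ends=[p[np.abs(s-e)<2].mean(0) for e in(s.min()+1,s.max()-1)]
    return m,ends,s.max()-s.min()+1,t.max()-t.min()+1
ORA=lambda h,b:(h[...,1]>120)&(h[...,0]>4)&(h[...,0]<28)&(h[...,2]>50)
DARK=lambda h,b:(h[...,2]<65)
BR=lambda h,b:((h[...,1]>110)&(h[...,0]<28))|(h[...,2]<65)
GREY=lambda h,b:(h[...,2]<150)
E
python3 - <<'E'
from m import *
import pickle
C=pickle.load(open('c0.pkl','rb')); T,S=C['top'],C['scene']
np.set_printoptions(precision=1,suppress=True)
for nm,rt,rs in(('A',(115,178,155,235),(365,285,400,325)),('B',(155,235,208,270),(358,238,400,278)),('C',(80,255,133,285),(420,270,470,316))):
    p=blob(T,rt,BR);m,e,l,w=axis(p);g=[onz(T,x,10) for x in e]
    q=blob(S,rs,BR);m2,e2,l2,w2=axis(q)
    print(nm,m,e,'world',g[0],g[1],'len',np.linalg.norm(g[0]-g[1]),'dist',np.hypot(*((g[0]+g[1])[:2]/2)),len(p))
    print('   bristle',blob(T,rt,DARK).mean(0),onz(T,blob(T,rt,DARK).mean(0),10),'handle+ferr',onz(T,blob(T,rt,ORA).mean(0),10), 'tri orange',tri(T,blob(T,rt,ORA).mean(0),S,blob(S,rs,ORA).mean(0)),'tri dark',tri(T,blob(T,rt,DARK).mean(0),S,blob(S,rs,DARK).mean(0)))
p=blob(T,(345,190,390,255),GREY);m,e,l,w=axis(p);q=blob(S,(232,172,280,204),GREY);m2,e2,_,_=axis(q)
print('sp',m,e,[onz(T,x,8) for x in e],onz(T,m,8),'tri',tri(T,m,S,m2),e2,[ [tri(T,a,S,b) for a in e] for b in e2])
# tidy, door, bins
BLUE=lambda h,b:(h[...,0]>100)&(h[...,0]<130)&(h[...,1]>130)
RED=lambda h,b:((h[...,0]<8)|(h[...,0]>172))&(h[...,1]>150)
YEL=lambda h,b:(h[...,0]>20)&(h[...,0]<36)&(h[...,1]>130)
for n,f,z in(('blue',BLUE,60),('red',RED,60),('yel',YEL,85)):
    for c,roi in((T,(205,120,330,265)),(S,(205,175,330,290))):
        p=blob(c,roi,f);b=cv2.boxPoints(cv2.minAreaRect(p.astype(np.float32)));print(n,len(p),*b, [onz(c,x,z)[:2] for x in b] if c is T else '')
big=cv2.resize(T['img'][170:295,70:215],None,fx=5,fy=5,interpolation=cv2.INTER_CUBIC)[:600]
cv2.imwrite('pics/br.png',big)
cv2.imwrite('pics/tidy.png',np.hstack([cv2.resize(T['img'][115:270,205:340],None,fx=3,fy=3,interpolation=cv2.INTER_CUBIC),cv2.resize(S['img'][170:290,200:330],(390,465)[:2],interpolation=cv2.INTER_CUBIC)]))
E
```

```text
A [134.2 203.3] [array([129.5, 188.7]), array([141.3, 225.3])] world [556.1 365.2  10. ] [453.6 326.5  10. ] len 109.58871806915239 dist 611.9830795507086 370
   bristle [131. 193.] [544.  360.6  10. ] handle+ferr [496.  343.3  10. ] tri orange (array([495.3, 342.4,  13.5]), np.float64(0.800617232358036)) tri dark (array([538.8, 361.1,  19.5]), np.float64(10.644117519644807))
B [177.5 252.2] [array([199.8, 259.8]), array([162.8, 247.2])] world [361.  161.4  10. ] [393.9 264.2  10. ] len 108.00810823205637 dist 433.2991939885017 364
   bristle [167.1 248.6] [390.2 252.3  10. ] handle+ferr [374.8 204.3  10. ] tri orange (array([374.8, 203.6,  12.8]), np.float64(0.06966495311879628)) tri dark (array([390.4, 251.8,  10.7]), np.float64(0.7043363367330869))
C [102.4 269.1] [array([126.3, 275.5]), array([ 86.7, 264.9])] world [316.4 360.   10. ] [343.5 469.8  10. ] len 113.07121114358513 dist 530.1218028683846 393
   bristle [ 91.5 265.9] [341.  456.5  10. ] handle+ferr [327.6 408.8  10. ] tri orange (array([328.6, 406.2,  13.8]), np.float64(2.3758559091727154)) tri dark (array([341.6, 455.
[... 560 characters left out ...]
80.39688611563497))]]
blue 2167 [215.9 141.3] [260.4 134.7] [268.5 189.3] [224.  195.9] [array([680.4, 119.6]), array([700.2,  -0.9]), array([549.6, -24.9]), array([530.5,  93.4])]
blue 1189 [248.4 248.2] [288.5 219. ] [306.4 243.6] [266.3 272.8] 
red 2057 [261.4 135.2] [305.3 128.6] [313.4 182.6] [269.5 189.2] [array([698.7,  -3.6]), array([ 718.6, -123.2]), array([ 569.2, -145.1]), array([550. , -27.6])]
red 1198 [220.5 227.3] [261.6 199.9] [279.2 226.2] [238.1 253.6] 
yel 476 [218.3 202.2] [220.5 198.1] [313.7 247.8] [311.5 252. ] [array([509.7, 104.6]), array([520.7,  99.1]), array([ 394.3, -143.2]), array([ 383.7, -137.5])]
yel 507 [292.7 184.9] [302.5 182. ] [320.  240.4] [310.2 243.3]
```

View pics/br.png

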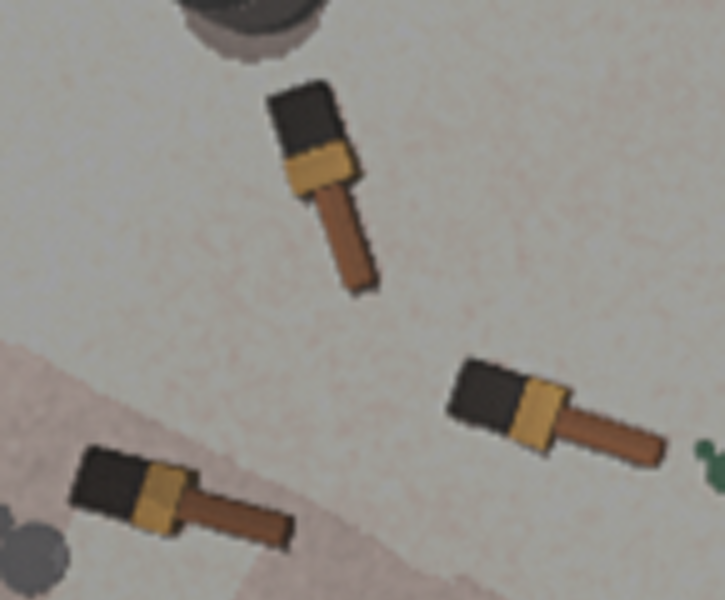

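View pics/tidy.png

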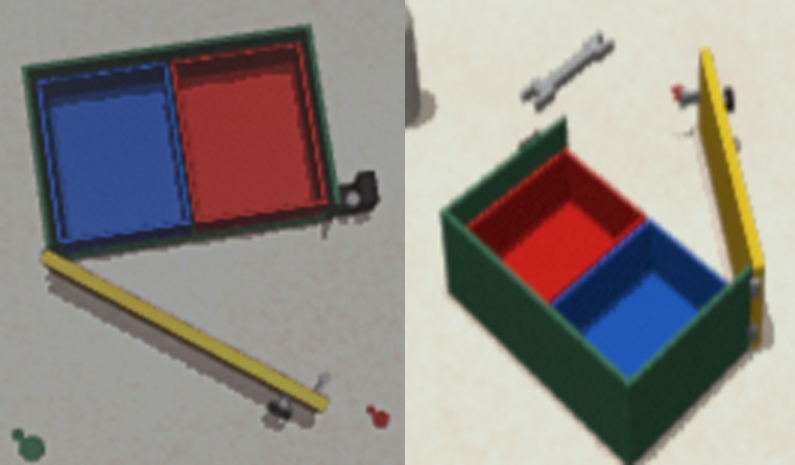

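Candidates in the top view: A (135,207) is 612 mm from the base, C (106,270) is 530 mm and B (181,252) is 433 mm. A is farthest, and the crop confirms it is a complete brush with bristles, ferrule and handle, lying just below the tin. Blue is the left (+y) bin and red the right. The door is ajar, with its knob near (299,251).

Next: check the heights, the tin clearance and the door.

Run:
```python
from m import *
import pickle
C=pickle.load(open('c0.pkl','rb')); T,S=C['top'],C['scene']
np.set_printoptions(precision=1,suppress=True)
for n,a,b in(('back+y rim',(212.7,137),(275,268.6)),('back-y rim',(308.3,124),(211.7,225)),('divider front',(267.7,190),(280,226.3)),('door hinge',(219.4,200.2),(317,240.5)),('door edge',(313,250),(300,186.5))): print(n,tri(T,a,S,b), onz(T,a,85))
BR2=lambda h,b:((h[...,1]>100)&(h[...,0]<28))|(h[...,2]<90)
p=blob(T,(115,184,155,235),BR2);r=cv2.minAreaRect(p.astype(np.float32));m,e,l,w=axis(p);print('brush',r,e,[onz(T,x,12) for x in e])
for z in (10,):
  b=[onz(T,x,z)[:2] for x in cv2.boxPoints(r)]; print(np.mean(b,0),[np.linalg.norm(b[i]-b[i-1]) for i in range(2)],b)
for n,pix in(('handle end',(143,228.2)),('bristle end',(129.4,187.6)),('ferrule',((320/5+70),(170/5+170)))): print(n,onz(T,pix,14))
g=cv2.cvtColor(T['img'],cv2.COLOR_BGR2GRAY)[130:185,85:145]
print('tin top',onz(T,(111.5,155),100), onz(T,(121,162),0))
print(g[::6,::6])
print('glue',onz(T,(407,141),160),'tape',onz(T,(439.5,168),20))
```

```text
back+y rim (array([683.3, 125.6,  85.1]), np.float64(3.1575015044876538)) [684.6 124.6  85. ]
back-y rim (array([ 724.8, -129.6,   80. ]), np.float64(0.1989852965412646)) [ 723.1 -129.3   85. ]
divider front (array([550.4, -24.7,  57. ]), np.float64(5.717976942361422)) [543.3 -23.4  85. ]
door hinge (array([516.9, 102.7,  75.7]), np.float64(1.3288183078570177)) [515.  101.8  85. ]
door edge (array([ 387.8, -141.6,   66.2]), np.float64(4.320059627131044)) [ 388.8 -141.4   85. ]
brush ((135.6764678955078, 207.2941131591797), (42.714717864990234, 13.58798885345459), 70.34617614746094) [array([129.4, 188.5]), array([142.3, 226. ])] [array([556.4, 364.9,  12. ]), array([451.6, 323.1,  12. ])]
[504.1 345.2] [np.float64(121.56866302276607), np.float64(37.55892296189861)] [array([553.7, 386. ]), array([567. , 350.9]), array([454.4, 304.6]), array([441.4, 339.3])]
handle end [445.4 320.2  14. ]
bristle end [558.5 364.3  14. ]
ferrule [512.4 348.8  14. ]
tin top [628.7 384.  100. ] [634.8 397.8   0. ]
[[157 155 155 154 156 155 157 156 155 156]
 [155 154 156 156 156 157 155 156 157 156]
 [154 155 157 156 152 154 141 158 155 158]
 [156 156 154 156 154 154 160  79 142 156]
 [156 155 153 154 155 154 160  51  61 156]
 [156 158 152 154 155 156  81  50  67 150]
 [157 157 159 143 155  62  50  66  62 155]
 [155 155 156 156  85  62  64  67 101 158]
 [157 155 156 156 157 104 108 105 158 157]
 [157 156 156 156 156 154 159 157 159 156]]
glue [ 656.  -366.1  160. ] tape [ 622.3 -500.8   20. ]
```

Emit:
move_arm(
  targets=[
    [1,-1,0,0.07,0],
    [1,-1,0,0.07,0],
    [1,-1,0,0.07,0],
    [1,-1,0,0.07,0],
    [0.5,-1,0,0.07,0],
    [0.5,-1,0,0.06,0],
    [0,-1,0,0,0],
    [0,-1,0,0,0],
    [0,-1,0,0,0],
    [0,-1,0,0,0],
    [0,-1,0,0,0],
    [0,-1,0,0,0],
  ],
)

```text
t: 1.35
position: [438.2, 221.3, 250.2]
ee_rot: [0.289, -3.128, 0.0]
ft_force: [-0.5, -0.1, -1.0]
finger_gap: 1.001
gripper_force: 0.0
```

Emit:
move_arm(
  targets=[
    [0.3,-1,0,0,0],
    [0.3,-1,0,0,0],
    [0.4,-1,0,0,0],
    [0,-1,0,0,0],
    [0,-1,0,0,0],
    [0,-1,0,0,0],
    [0,-1,0,0,0],
    [0,-1,0,0,0],
    [0,-1,0,0,0],
    [0,-1,0,0,0],
    [0,-1,0,0,0],
    [0,-1,0,0,0],
  ],
)

```text
t: 2.55
position: [468.2, -138.7, 250.3]
ee_rot: [0.289, -3.128, -0.0]
ft_force: [0.7, 0.3, -0.7]
finger_gap: 0.999
gripper_force: 0.0
```

Emit:
move_arm(
  targets=[
    [0,-1,-0.5,0,0],
    [0,-1,-0.5,0,0],
    [0,-1,-0.5,0,0],
    [0,-1,-0.5,0,0],
    [0,-1,-0.5,0,0],
    [0,0,0,0,0],
    [0,0,0,0,0],
  ],
)

```text
t: 3.25
position: [467.9, -287.7, 174.7]
ee_rot: [0.287, -3.127, -0.002]
ft_force: [-0.4, 0.2, 0.6]
finger_gap: 1.0
gripper_force: 0.0
```

```bash
cat > w.py <<'E'
from m import *
import pickle,sys
W=cam('wrist'); pickle.dump(W,open(sys.argv[1]+'.pkl','wb')); cv2.imwrite('pics/'+sys.argv[1]+'.png',W['img'])
o=arm.get_obs(); print(o['t'],o['position'],o['ee_rot'],o['qpos'],o['ft_force'],o['finger_gap'],o['gripper_force'])
E
python3 w.py w1
python3 - <<'E'
from m import *
import pickle
W=pickle.load(open('w1.pkl','rb'));print(proj(W,[[530,-282,8],[408,-305,8],[469,-293,8]]))
E
```

```text
3.3 [ 468.18002766 -287.15077755  175.19688296] [ 2.88147784e-01 -3.12785341e+00 -9.36145302e-04] [-6.05452606e-01  4.32710288e-01  1.90321740e+00  1.92994028e-04
  8.06426886e-01 -2.36011033e+00] [ 0.09267275 -0.06820952 -0.11954828] 1.0033596362542054 0.0
[[278.33768519 247.13249465]
 [277.24127366 127.99844203]
 [278.3076477  191.25128956]]
```

View pics/w1.png

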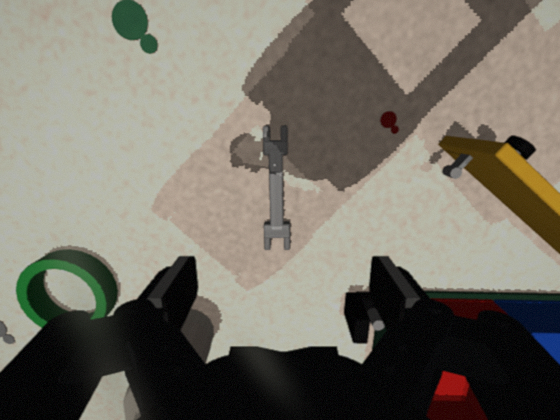

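Wrist view: the spanner runs from (276,125) to (277,249), vertical in the picture. This matches the prediction (277,128)–(278,247), and the fingers are aligned across it. I'll take a height check by triangulating against the top view.

Run:
```python
from m import *
import pickle
W=pickle.load(open('w1.pkl','rb'));T=pickle.load(open('c0.pkl','rb'))['top']
np.set_printoptions(precision=1,suppress=True)
G2=lambda h,b:(h[...,1]<45)&(h[...,2]<140)
p=blob(T,(345,190,390,255),lambda h,b:h[...,2]<130);m,e,l,w=axis(p);print(e,l,w)
for a,b in((e[0],(277,249)),(e[1],(276,125)),((e[0]+e[1])/2,(277,188))): print(tri(T,a,W,b),onz(W,b,10))
# shank centre at mid row
print(onz(W,(276.8,200),12),onz(W,(276,165),12))
```

```text
[array([357.2, 202.2]), array([370.4, 244.4])] 48.389944842147955 11.662082799537576
(array([ 529.8, -278.1,    3.7]), np.float64(12.833096828344114)) [ 531.5 -283.2   10. ]
(array([ 406.8, -306.6,    7. ]), np.float64(2.6304996640777834)) [ 405.4 -306.6   10. ]
(array([ 468.9, -293.8,   -9.2]), np.float64(2.6649613179523115)) [ 465.4 -295.    10. ]
[ 477.2 -293.    12. ] [ 442.4 -300.    12. ]
```

Emit:
move_arm(
  targets=[
    [0,-0.25,-1,0,0],
    [0,0,-1,0,0],
    [0,0,-1,0,0],
    [0,0,-1,0,0.3],
    [0,0,-0.6,0,0.3],
    [0,0,-0.4,0,0.3],
    [0,0,-0.1,0,0.6],
    [0,0,0,0,1],
    [0,0,0,0,1],
    [0,0,0,0,1],
    [0,0,0,0,1],
  ],
)

```text
t: 4.4
position: [469.0, -295.3, 23.6]
ee_rot: [-0.289, 3.127, -0.002]
ft_force: [-0.5, 2.4, 5.6]
finger_gap: 0.138
gripper_force: 58.8
```

Emit:
move_arm(
  targets=[
    [0,0,1,0,1],
    [0,0,1,0,1],
    [0,0,1,0,1],
    [0,0,1,0,1],
    [0.5,0.6,0.5,0,1],
    [1,1,0,0,1],
    [1,1,0,0,1],
    [1,1,0,0,1],
    [1,1,0,0,1],
    [1,1,0,0,1],
    [0,1,0,-0.01,1],
    [0,0.75,0,0,1],
  ],
)

```text
t: 5.6
position: [634.0, -72.5, 158.0]
ee_rot: [-0.265, 3.13, -0.0]
ft_force: [-1.1, -0.2, -1.6]
finger_gap: 0.136
gripper_force: 59.2
```

```bash
python3 w.py w2
```

```text
5.65 [633.4441815  -69.9106646  157.96037815] [-2.66861806e-01  3.12989786e+00  1.50450658e-03] [-1.58044334e-01  5.61495198e-01  1.71146580e+00  1.32463111e-03
  8.68534191e-01 -1.89980912e+00] [-0.82927451  5.03115958 -2.21180398] 0.1367413178939898 59.240416288375854
```

View pics/w2.png

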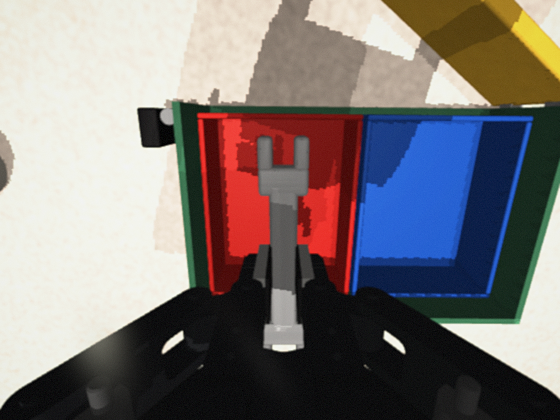

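Wrist view: the spanner is held at (284,240) over the red bin. The red rim's front corners are at (198,114) and (362,115); the blue rim's are (368,117), (531,119), (489,296) and (357,294).

Run:
```python
from m import *
import pickle
W=pickle.load(open('w2.pkl','rb'));T=pickle.load(open('c0.pkl','rb'))['top']
np.set_printoptions(precision=1,suppress=True)
for n,p in(('rF-y',(198,114)),('rF+y',(362,115)),('bF-y',(368,117)),('bF+y',(531,119)),('bB+y',(489,296)),('rB-y',(214,294)),('rB+y',(348,294))): print(n,onz(W,p,60))
print('jaw tip',tri(T,(267.7,190),W,(365,115)), 'wall front top', onz(W,(182,101),85),onz(W,(272,270),140),onz(W,(284,190),140),onz(W,(284,330),140))
```

```text
rF-y [ 571.1 -146.    60. ]
rF+y [552.  -29.9  60. ]
bF-y [552.6 -25.3  60. ]
bF+y [534.2  91.   60. ]
bB+y [679.6 115.7  60. ]
rB-y [ 717.5 -119.8   60. ]
rB+y [698.2  -5.5  60. ]
jaw tip (array([551. , -22.5,  40.8]), np.float64(0.40787703119292845)) wall front top [ 563.9 -149.8   85. ] [640.9 -78.3 140. ] [596.2 -79.5 140. ] [678.1 -65.4 140. ]
```

Emit:
move_arm(
  targets=[
    [0,0,0,0,1],
    [0,0,-0.8,0,1],
    [0,0,-1,0,1],
    [0,0,-1,0,1],
    [0,0,-0.7,0,1],
    [0,0,-0.3,0,1],
    [0,0,0,0,1],
  ],
)

```text
t: 6.35
position: [632.9, -75.1, 42.7]
ee_rot: [0.263, -3.129, -0.0]
ft_force: [0.7, -0.4, -2.0]
finger_gap: 0.139
gripper_force: 59.2
```

Emit:
move_arm(
  targets=[
    [0.03,0,-0.2,0,1],
    [0,0,-0.1,0,1],
    [0,0,0,0,1],
    [0,0,0,0,0.7],
    [0,0,0,0,0.6],
    [0,0,0,0,0.6],
    [0,0,0.3,0,0.6],
    [0,0,1,0,0.6],
    [0,0,1,0,0.6],
    [0,0,1,0,0.6],
    [0,0,1,0,0.6],
  ],
)

```text
t: 7.45
position: [634.2, -74.5, 165.3]
ee_rot: [-0.264, 3.13, -0.0]
ft_force: [0.4, 0.3, -0.1]
finger_gap: 0.404
gripper_force: 0.0
```

```bash
python3 w.py w3
```

```text
7.5 [636.54530087 -74.812345   170.22259624] [-2.64040313e-01  3.12423565e+00 -2.49073434e-03] [-1.64279444e-01  5.48766640e-01  1.69861464e+00 -1.28671584e-05
  8.87793246e-01 -1.90369411e+00] [ 3.81603637 -0.69649815  6.11277086] 0.40163604528908864 0.0
```

View pics/w3.png

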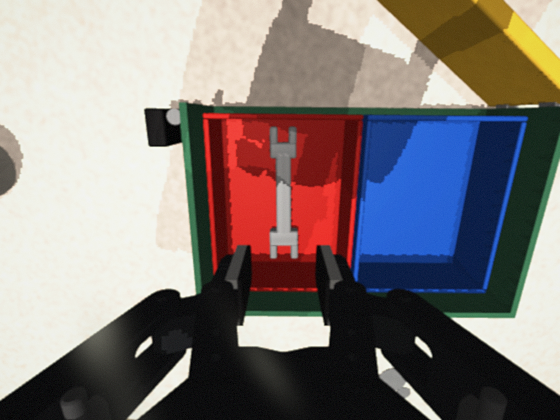

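Wrist view: the spanner lies flat in the red bin, from (284,130) to (284,258), clear of the rims. Next is the brush.

Emit:
move_arm(
  targets=[
    [-0.4,1,0.2,0.07,0.4],
    [-0.4,1,0,0.07,0],
    [-0.4,1,0,0,0],
    [-0.4,1,0,0,0],
    [-0.4,1,0,0,0],
    [-0.4,1,0,0,0],
    [-0.4,1,0,0,0],
    [-0.4,1,0,0,0],
    [-0.4,1,0,0,0],
    [-0.4,1,0,0,0],
    [-0.4,1,0,0,0],
    [-0.4,1,0,0,0],
  ],
)

```text
t: 8.7
position: [489.7, 286.7, 169.9]
ee_rot: [-0.606, 3.082, 0.0]
ft_force: [0.9, -1.0, 0.2]
finger_gap: 0.998
gripper_force: 0.0
```

Emit:
move_arm(
  targets=[
    [0,1,-0.2,0,0],
    [0,0.8,0,0,0],
    [0,0,0,0,0],
    [0,0,0,0,0],
    [0,0,0,0,0],
  ],
)

```text
t: 9.2
position: [490.3, 338.7, 163.5]
ee_rot: [0.606, -3.082, 0.0]
ft_force: [0.8, -0.8, -0.3]
finger_gap: 0.998
gripper_force: 0.0
```

```bash
python3 w.py w4
python3 - <<'E'
from m import *
import pickle
np.set_printoptions(precision=1,suppress=True)
W=pickle.load(open('w4.pkl','rb'));T=pickle.load(open('c0.pkl','rb'))['top']
BR2=lambda h,b:((h[...,1]>110)&(h[...,0]<25)&(h[...,2]<190))
pr=proj(W,[[504,345,8],[448.6,322,8],[559.5,368,8]]);print(pr)
o=blob(W,(180,40,380,240),BR2);m,e,l,w=axis(o);print('orange',m,e,l,w,onz(W,m,12),[onz(W,x,12) for x in e])
ot=blob(T,(115,178,155,235),BR2);mt,et,_,_=axis(ot);print('tri orange',tri(T,mt,W,m),[[tri(T,a,W,b) for a in et] for b in e])
E
```

```text
9.25 [490.3590769  338.61686147 163.50643508] [ 6.05197763e-01 -3.08265630e+00  2.69423741e-04] [ 5.53562672e-01  5.04460293e-01  1.80613189e+00 -1.74100808e-04
  8.31145785e-01 -1.40483218e+00] [ 0.97909346 -0.36559945  0.22106969] 0.9980439340191982 0.0
[[284.6 208.7]
 [284.3 147.5]
 [284.8 263.1]]
orange [283.6 198.9] [array([284.6, 150.3]), array([283. , 234.4])] 88.27065313627763 37.08023173831498 [493.9 339.8  12. ] [array([450.5, 323. ,  12. ]), array([528.5, 353.3,  12. ])]
tri orange (array([494. , 340. ,  16.5]), np.float64(2.838692315191031)) [[(array([471.3, 312.8, 132. ]), np.float64(66.84204441219222)), (array([451.3, 322.6,  22.5]), np.float64(3.902208942689386))], [(array([521.7, 349.6,  25.6]), np.float64(4.186472508199021)), (array([457. , 306. , 151.6]), np.float64(57.773827627230126))]]
```

View pics/w4.png

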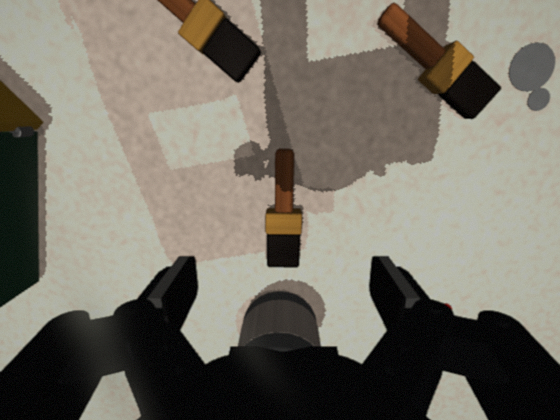

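Wrist view: the brush is aligned at x=284, with the handle end at (284,150), the ferrule at rows 206–236 and the bristle end at row 267. The decoys are at (210,40) and (440,60), and the tin is behind at (280,320). The heights come out around 16–25 mm, which is plausible for its top. I'll descend onto the handle next to the ferrule.

Emit:
move_arm(
  targets=[
    [0,0,-1,0,0],
    [0,0,-1,0,0],
    [0,0,-1,0,0.1],
    [0,0,-1,0,0.3],
    [0,0,-0.4,0,0.3],
    [0,0,-0.25,0,0.5],
    [0,0,0,0,1],
    [0,0,0,0,1],
    [0,0,0,0,1],
    [0,0,0,0,1],
  ],
)

```text
t: 10.25
position: [490.9, 339.9, 24.9]
ee_rot: [-0.606, 3.081, 0.001]
ft_force: [-0.5, -0.9, 6.9]
finger_gap: 0.187
gripper_force: 61.3
```

Emit:
move_arm(
  targets=[
    [0,0,1,0,1],
    [0,0,1,0,1],
    [0,0,1,0,1],
    [0,0,1,0,1],
    [0,-0.5,0.5,0,1],
    [0,-1,0.2,-0.07,1],
    [0,-1,0,-0.073,1],
    [0.5,-1,0,0,1],
    [0.5,-1,0,0,1],
    [0.5,-1,0,0,1],
    [0.5,-1,0,0,1],
    [0.5,-1,0,0,1],
  ],
)

```text
t: 11.45
position: [565.2, 112.4, 164.6]
ee_rot: [0.257, -3.131, 0.0]
ft_force: [-0.0, -0.4, -0.5]
finger_gap: 0.188
gripper_force: 60.4
```

Emit:
move_arm(
  targets=[
    [0.5,-1,0,0,1],
    [0.5,-0.9,0,0,1],
    [0.2,-0.5,0,0,1],
    [0,0,0,0,1],
    [0,0,0,0,1],
    [0,0,0,0,1],
  ],
)

```text
t: 12.05
position: [600.6, 43.3, 164.7]
ee_rot: [0.258, -3.13, -0.0]
ft_force: [0.2, -0.5, -1.7]
finger_gap: 0.191
gripper_force: 60.4
```

```bash
python3 w.py w5
```

```text
12.1 [600.67815269  43.4307078  164.75633244] [ 2.58600625e-01 -3.13046920e+00 -2.56378843e-04] [ 2.17651136e-02  5.10682858e-01  1.78998929e+00  1.81110022e-04
  8.41389975e-01 -1.71399291e+00] [ 0.06706762  0.13260424 -0.45792893] 0.19399431310223303 60.38086295127869
```

View pics/w5.png

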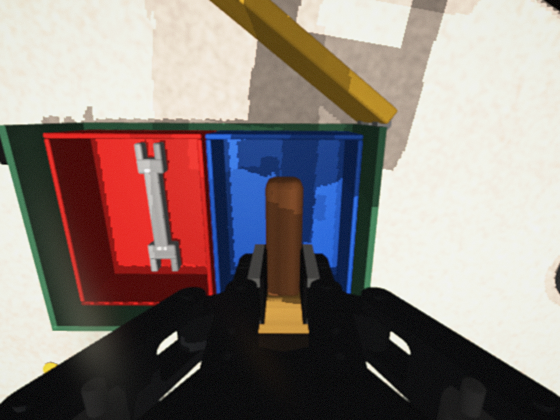

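Wrist view: the brush is held straight over the blue bin, handle end at (284,180) and ferrule at (284,315). The spanner is still flat in the red bin at (157,210). Lowering now.

Emit:
move_arm(
  targets=[
    [0.03,0,-0.8,0,1],
    [0,0,-1,0,1],
    [0,0,-1,0,1],
    [0,0,-0.8,0,1],
    [0,0,-0.4,0,1],
    [0,0,-0.2,0,1],
    [0,0,-0.1,0,1],
    [0,0,0,0,1],
  ],
)

```text
t: 12.9
position: [602.6, 42.7, 36.3]
ee_rot: [-0.257, 3.13, -0.0]
ft_force: [-0.1, 0.3, -0.2]
finger_gap: 0.19
gripper_force: 60.4
```

Emit:
move_arm(
  targets=[
    [0,0,0,0,0.7],
    [0,0,0,0,0.6],
    [0,0,0,0,0.6],
    [0,0,0.3,0,0.6],
    [0,0,1,0,0.6],
    [0,0,1,0,0.6],
    [0,0,1,0,0.6],
    [0,0,1,0,0.6],
    [0,0,0,0,0.8],
  ],
)

```text
t: 13.8
position: [604.5, 42.5, 169.6]
ee_rot: [-0.256, 3.124, -0.001]
ft_force: [0.7, 0.3, -0.3]
finger_gap: 0.246
gripper_force: 0.0
```

```bash
python3 w.py w6
python3 - <<'E'
from m import *
T=cam('top');S=cam('scene');import pickle;pickle.dump((T,S),open('c6.pkl','wb'))
W=cv2.imread('pics/w6.png')
cv2.imwrite('pics/v6.png',np.hstack([cv2.resize(W,(400,300)),cv2.resize(T['img'][110:270,200:340],(400,457))[:300] if 0 else cv2.resize(T['img'][115:265,190:340],(400,300))]))
E
```

```text
13.85 [603.5308947   42.52034984 167.53120354] [-2.56624360e-01  3.12668037e+00 -3.92302452e-04] [ 2.02225208e-02  5.08506256e-01  1.78528929e+00  2.87420323e-05
  8.43391431e-01 -1.71437708e+00] [-0.1828478   0.601268   -0.13178527] 0.20167451280827078 0.0
```

View pics/v6.png

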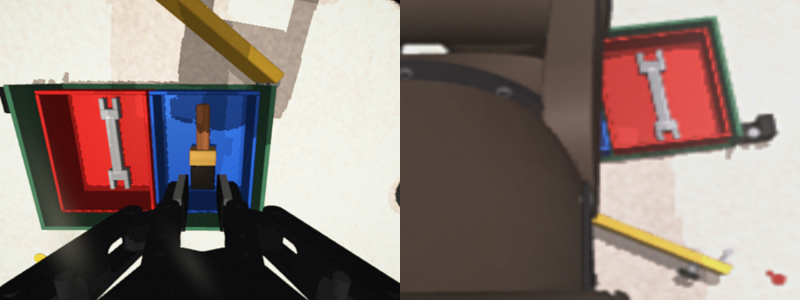

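The last view shows the spanner in red at (113,145) and the brush in blue at (203,145), both flat with clear walls around them. Next I'll work out the door path. Near 425 mm reach is the limit, so I start closer to the hinge and slide outward along the door.

```bash
cat > d.py <<'E'
import numpy as np
np.set_printoptions(precision=3,suppress=True)
H=np.array([520.3,99.7]); A0=np.radians(-80.6)
def P(th,r,gap=0):
    a=A0-th; d=np.array([np.cos(a),np.sin(a)]); n=np.array([np.cos(a-np.pi/2),np.sin(a-np.pi/2)]); return H+r*d+(23+gap)*n
if __name__=='__main__':
    for deg,r,g in((37,90,30),(37,90,0),(30,100,0),(24,115,0),(18,130,0),(12,150,0),(6,165,0),(4,165,0),(0,165,0)):
        p=P(np.radians(deg),r,g); print(deg,r,g,p,np.hypot(*p))
E
python3 d.py; python3 -c "
from plant import arm
o=arm.get_obs();print(o['position'],o['ee_rot'])"
```

```text
37 90 30 [431.635  44.496] 433.922027893619
37 90 0 [458.221  30.597] 459.2411052439271
30 100 0 [463.586  14.186] 463.8034771062155
24 115 0 [469.055  -5.789] 469.090434486119
18 130 0 [478.119 -25.399] 478.7931666382887
12 150 0 [490.519 -49.102] 492.9707327553694
6 165 0 [507.126 -66.374] 511.4511444644965
4 165 0 [512.93  -66.732] 517.2526641749765
0 165 0 [524.558 -66.841] 528.7990236114207
[602.02960775  42.47354342 165.02154605] [-2.56930217e-01  3.13081518e+00 -1.61983651e-05]
```

Emit:
move_arm(
  targets=[
    [-0.7,0,0,-0.07,1],
    [-1,0,0,-0.07,1],
    [-1,0,0,-0.07,1],
    [-1,0,0,-0.07,1],
    [-1,0,0,-0.07,1],
    [-0.7,0.07,0,-0.06,1],
    [-0.27,0,0,0,1],
    [0,0,0,0,1],
    [0,0,0,0,1],
  ],
)

```text
t: 14.85
position: [433.3, 44.6, 164.7]
ee_rot: [0.743, 3.052, 0.0]
ft_force: [0.6, -0.2, 0.0]
finger_gap: -0.005
gripper_force: 0.0
```

Emit:
move_arm(
  targets=[
    [0,0,-0.8,0,1],
    [0,0,-1,0,1],
    [0,0,-0.8,0,1],
    [0,0,-0.5,0,1],
    [0,0,-0.12,0,1],
    [0,0,0,0,1],
    [0.3,-0.15,0,0,1],
    [0.25,-0.13,0,0,1],
    [0.2,-0.1,0,0,1],
  ],
)

```text
t: 15.75
position: [456.5, 32.7, 69.0]
ee_rot: [0.747, 3.049, 0.001]
ft_force: [-0.1, -0.6, 0.2]
finger_gap: 0.003
gripper_force: 0.0
```

Emit:
move_arm(
  targets=[
    [0.04,-0.1,0,0.013,1],
    [0.04,-0.1,0,0.013,1],
    [0.04,-0.1,0,0.013,1],
    [0.04,-0.1,0,0.013,1],
    [0.04,-0.1,0,0.013,1],
    [0.04,-0.1,0,0.013,1],
    [0.03,-0.11,0,0.011,1],
    [0.03,-0.11,0,0.011,1],
    [0.03,-0.11,0,0.011,1],
    [0.03,-0.11,0,0.011,1],
    [0.03,-0.11,0,0.011,1],
    [0.03,-0.11,0,0.011,1],
  ],
)

```text
t: 16.95
position: [467.3, -4.9, 68.2]
ee_rot: [-0.396, -3.117, 0.0]
ft_force: [-1.5, 1.0, -0.2]
finger_gap: 0.003
gripper_force: 0.3
```

Emit:
move_arm(
  targets=[
    [0.06,-0.11,0,0.011,1],
    [0.06,-0.11,0,0.011,1],
    [0.06,-0.11,0,0.011,1],
    [0.06,-0.12,0,0.011,1],
    [0.06,-0.12,0,0.011,1],
    [0.06,-0.12,0,0.011,1],
    [0.07,-0.13,0,0.011,1],
    [0.07,-0.13,0,0.011,1],
    [0.07,-0.13,0,0.011,1],
    [0.07,-0.13,0,0.011,1],
    [0.07,-0.13,0,0.011,1],
    [0.07,-0.13,0,0.011,1],
  ],
)

```text
t: 18.15
position: [490.8, -49.0, 68.2]
ee_rot: [-0.071, -3.141, 0.0]
ft_force: [-1.1, 0.3, -0.4]
finger_gap: 0.004
gripper_force: 0.2
```

Emit:
move_arm(
  targets=[
    [0.08,-0.08,0,0.01,1],
    [0.08,-0.08,0,0.01,1],
    [0.08,-0.08,0,0.01,1],
    [0.08,-0.08,0,0.01,1],
    [0.08,-0.08,0,0.01,1],
    [0.08,-0.08,0,0.01,1],
    [0.06,-0.08,0,0.007,1],
    [0.05,0,0,0.006,1],
    [0.05,0,0,0.006,1],
    [0.05,0,0,0.006,1],
    [0.05,0,0,0.006,1],
  ],
)

```text
t: 19.25
position: [512.9, -65.4, 68.2]
ee_rot: [0.152, -3.138, -0.0]
ft_force: [-0.8, -0.9, 0.2]
finger_gap: -0.0
gripper_force: 0.2
```

Emit:
move_arm(
  targets=[
    [0.05,0,0,0.006,1],
    [0.05,0,0,0.006,1],
    [0.05,0,0,0.006,1],
    [0.05,0,0,0.006,1],
  ],
)

```text
t: 19.65
position: [517.1, -65.5, 68.0]
ee_rot: [0.212, -3.131, -0.001]
ft_force: [-11.0, -5.2, 7.2]
finger_gap: -0.003
gripper_force: 5.4
```

Emit:
move_arm(
  targets=[
    [0.05,0,0,0.005,1],
    [0.05,0,0,0.005,1],
    [0.04,0.005,0,0.005,1],
  ],
)

```text
t: 19.95
position: [522.7, -65.4, 68.1]
ee_rot: [0.248, -3.131, -0.0]
ft_force: [-1.4, -0.9, -0.6]
finger_gap: 0.005
gripper_force: 0.8
```

Emit:
move_arm(
  targets=[
    [0.04,0.005,0,0.003,1],
    [0.03,0.005,0,0,1],
  ],
)

```text
t: 20.15
position: [525.6, -65.0, 68.2]
ee_rot: [-0.255, 3.131, -0.0]
ft_force: [-2.9, -1.7, 0.1]
finger_gap: 0.001
gripper_force: 1.9
```

Emit:
move_arm(
  targets=[
    [0.04,0.005,0,0,1],
    [0,0,0,0,1],
  ],
)

```text
t: 20.35
position: [525.6, -64.9, 68.1]
ee_rot: [0.255, -3.13, -0.0]
ft_force: [-5.3, -3.1, 3.5]
finger_gap: 0.002
gripper_force: 3.0
```

Emit:
move_arm(
  targets=[
    [0.05,0.005,0,0,1],
    [0,0,0,0,1],
    [0,0,0,0,1],
  ],
)

```text
t: 20.65
position: [525.7, -64.8, 68.0]
ee_rot: [0.254, -3.127, -0.001]
ft_force: [-13.4, -5.1, 8.4]
finger_gap: -0.004
gripper_force: 7.0
```

The door is on its hard stop: 13 N with no movement. I'll back off and check it.

Emit:
move_arm(
  targets=[
    [-0.1,0,0,0,1],
    [-0.3,-0.05,0,0,1],
    [-0.7,-0.1,0,0,1],
    [-0.7,0,0.3,0,1],
    [-0.3,0,1,0,1],
    [0,0,1,0,1],
    [0,-1,1,0,1],
    [0,-1,1,0,1],
    [0,-1,1,0,1],
    [0,-1,0,0,1],
    [0,-1,0,0,1],
    [0,-1,0,0,1],
  ],
)

```text
t: 21.85
position: [464.5, -250.4, 227.6]
ee_rot: [-0.255, 3.13, -0.001]
ft_force: [0.8, 0.5, -0.4]
finger_gap: 0.003
gripper_force: 0.0
```

Emit:
move_arm(
  targets=[
    [0,-1,0,0,1],
    [0,-1,0,0,1],
    [0,-1,0,0,1],
    [0,-1,0,0,1],
    [0,-0.5,0,0,1],
    [0,0,0,0,1],
    [0,0,0,0,1],
  ],
)

```text
t: 22.55
position: [464.5, -383.5, 226.9]
ee_rot: [0.254, -3.131, -0.001]
ft_force: [-0.3, -0.5, 0.2]
finger_gap: 0.002
gripper_force: 0.0
```

Run:
```python
from m import *
import pickle
np.set_printoptions(precision=1,suppress=True)
T=cam('top');S=cam('scene');c0=pickle.load(open('c0.pkl','rb'));print(arm.get_obs()['t'],arm.get_obs()['position'])
YEL=lambda h,b:(h[...,0]>20)&(h[...,0]<36)&(h[...,1]>130)
p=blob(T,(205,160,340,265),YEL);b=cv2.boxPoints(cv2.minAreaRect(p.astype(np.float32)))
w=np.array([onz(T,x,85)[:2] for x in b]);print(len(p),w)
m,e,l,_=axis(p);g=[onz(T,x,85)[:2] for x in e];d=g[1]-g[0];print('door ends',g,'angle',np.degrees(np.arctan2(d[1],d[0])))
BLUE=lambda h,b:(h[...,0]>100)&(h[...,0]<130)&(h[...,1]>130)
BR2=lambda h,b:((h[...,1]>100)&(h[...,0]>4)&(h[...,0]<20)&(h[...,2]<190)&(h[...,2]>40)&(b[...,2]<190)&(h[...,1]<215))
q=blob(T,(218,135,266,195),BR2);m,e,l,w=axis(q);print('brush',m,len(q),[onz(T,x,25)[:2] for x in e])
G=lambda h,b:(h[...,1]<70)&(h[...,2]>60)
q=blob(T,(268,138,310,188),G);m,e,l,w=axis(q);print('spanner',m,[onz(T,x,20)[:2] for x in e],l)
# other things unmoved: pixel change
for n,(x0,y0,x1,y1) in dict(tin=(90,130,140,182),glue=(378,128,415,172),tape=(415,145,465,192),B=(155,235,208,270),C=(80,255,133,285)).items():
    for k,C in(('T',T),): print(n,np.abs(C['img'][y0:y1,x0:x1].astype(int)-c0['top']['img'][y0:y1,x0:x1]).max(2).__gt__(60).sum())
```

```text
22.65 [ 464.7 -383.   227.1]
518 [[ 523.1   99.4]
 [ 567.5 -172.4]
 [ 553.2 -174.5]
 [ 509.    96.9]]
door ends [array([ 559.3, -169.8]), array([516.7,  94.4])] angle 99.1577016370499
brush [245.1 177.3] 123 [array([614.6,  46.4]), array([562.6,  36.1])]
spanner [286.5 162. ] [array([693.4, -62.3]), array([577., -84.])] 44.97864147929083
tin 1943
glue 918
tape 1689
B 1420
C 1295
```

Run:
```python
from m import *
import pickle
T=cam('top')['img'];S=cam('scene')['img'];c0=pickle.load(open('c0.pkl','rb'))
def chk(n,I,J,x0,y0,x1,y1):
    r=cv2.matchTemplate(I[y0-8:y1+8,x0-8:x1+8],J[y0:y1,x0:x1],cv2.TM_CCOEFF_NORMED);_,v,_,l=cv2.minMaxLoc(r);print(n,round(v,3),l[0]-8,l[1]-8)
for n,b in dict(tin=(95,135,135,180),glue=(382,133,413,168),tape=(420,150,460,188)).items(): chk(n,T,c0['top']['img'],*b)
for n,b in dict(tin=(338,308,382,362),glue=(182,155,208,206)).items(): chk('s '+n,S,c0['scene']['img'],*b)
print(arm.get_obs()['qvel'].round(3),arm.hand_in())
```

```text
tin 0.999 0 0
glue 0.999 0 0
tape 0.693 0 0
s tin 0.84 0 0
s glue 0.999 0 0
the job is handed in; nothing more can be done
[-0.001  0.    -0.004 -0.001 -0.001 -0.   ] None
```

The job is handed in at about 23 s: the spanner lies flat in the red bin, the brush farthest from the base lies flat in the blue bin, and the door is shut on its catch and stayed shut after the arm backed off; in the final images the glue, tin and tape had not shifted.

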